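Nest the sample cups and hold the bath lid open

ROBOT

A 7-joint arm with a two-finger parallel gripper is mounted at the origin on the work surface. World frame = base frame: x ahead of the robot, y to its left, z up, the work surface at z = 0. Lengths are in m, angles in rad, forces in N, time in s.
With the tool pointing down it reaches from about 0.425 to 0.875 m from the base axis. Payload 4.7 kg.
Tool frame: the origin (TCP) lies between the finger pads; the fingertips stand 25 mm ahead of it and the grasp point (between the pads) lies 6 mm ahead of it; z points along the fingers, y is the line along which they close (so a half turn about z gives the same grasp; the last joint's range is limited). The gripper opens to 85 mm and grips with 20 to 120 N. Pads are 22 mm wide; open, the fingers measure 114 mm over their backs; the gripper's body (76 mm by 85 mm) begins 54 mm behind the grasp point. The pads swing forward as they close: fully open they stand 13 mm farther back than shut.
Start: joints at [-1.301, 0.321, -0.07, 1.45, 0.023, 1.371, -0.057], TCP at [0.164, 0.629, 0.256] pointing down, gripper open.
Joint ranges: [-2.86, 2.86], [-0.3, 2.09], [-1.38, 1.24], [0.06, 2.45], [-1.56, 4.7], [0.09, 2.05], [-2.69, 2.69]. Speed limits (rad/s): [2.57, 2.57, 3.14, 3.14, 3.14, 3.14, 3.14].

INTERFACE

Orientations are given as [roll, pitch, yaw] about the fixed x, y, z axes, in that order (R = Rz(yaw) Ry(pitch) Rx(roll)).
In Python, from cell import r gives the robot as it stands. The module is installed in compiled form; this text tells all that it offers.
- The arm moves only by the shell command python3 -m creep 'ROWS'. ROWS is JSON, a list of rows, each a list of 7 numbers: the opening, from 0 (shut) to 1 (fully open), then the shift along the world's x, y, z in cm, then the turn, a rotation vector about the world's x, y, z in rad. A call has exactly 8 rows; each row is the pose to reach, as a shift and turn from the pose commanded when the call began; what a row does not reach only later rows make up. A row lasts 1/12 s, in which the tool goes at most 41.7 mm and 7.16 degrees, less where a joint would pass 70% of its speed; a pose out of reach is approached as far as the arm can. A call with a gripper value outside its range is refused whole. The fingers move at their own pace and stop on an object; the grip force is fixed at half the most. Time passes only in rows, so rows that repeat a pose let the fingers close, or fill a call up. It gives the time, the measured TCP pose, the force, the opening and the grip force at its end, in the units of the state.
- r.observe(): the state, without advancing time (a new reading comes with each control period).
- r.camera(name): name is "side" or "top" or "wrist"; returns a dict with "img" (400x640x3 uint8, blue, green, red), "depth" (400x640 float32, m along the optical axis (not along the pixel's ray), 0 where there is no reading), "fx", "fy", "cx", "cy" (pixels), "xyz" and "rotation" of the camera in the world. Camera axes: x right, y down, z forward; pixel columns grow to the right and rows downward; lengths in m; the calibration is good to about 2 mm. A picture is of the moment at which its call begins.
- r.close_job(): hands the job in; it is judged then, once.
The state is a dict: "time": time; "joints": joint angles; "joint_vel": joint speeds; "joint_torque": joint torques, N m; "ee_pos": TCP position; "ee_rot": TCP orientation; "force": force on the tool from outside, world axes, zero at the start; "moment": the same for the moment, N m; "width": finger opening in m; "finger_force": force on a finger pad.
Only numpy, scipy, OpenCV 4.12 (cv2) and the standard library are available. Lean on these libraries where they do the work, as an engineer would, in place of code of your own. Each camera call takes 0.05 s, during which the arm holds its last target. There are 200 camera calls.

TASK

Two stepped aluminium sample cups stand empty on the bench and a third stands in the white enamel tray: nest both bench cups, upright and fully home, into the tray cup so that the three make one straight stack standing in the tray, and let go of it. Then take the lid of the steel bath by its bar handle, raise it from shut to 50 degrees open, and finish your program while still holding it steady there (the lid falls shut by itself, and a colleague is about to load the stack). Leave the lidded tin and everything else on the bench where it is.

Things in the scene. Friction and masses are not known exactly. Their poses are not given: they have to be found in the camera images.
- cup_a: empty aluminium sample cup, 66 mm high, open top: lower part a cone, 36 mm outside diameter at the bottom, 52 mm at 37 mm height; then an outward shoulder and, from 39 mm up to the rim, a straight collar 62 mm in diameter; wall 2.5 mm. Origin: centre of the underside, z up. One of two like bench cups (either may go first), on the bench at the robot's right; 70 to 120 g.
- cup_b: empty aluminium sample cup, 66 mm high, open top: lower part a cone, 36 mm outside diameter at the bottom, 52 mm at 37 mm height; then an outward shoulder and, from 39 mm up to the rim, a straight collar 62 mm in diameter; wall 2.5 mm. Origin: centre of the underside, z up. The other bench cup; 70 to 120 g.
- tray_cup: cup of the same shape and size as cup_a, standing in the enamel tray: the bottom of the stack. Same origin. A cup nested fully home rests with its shoulder on the lower cup's rim: its origin is then 28 mm above the lower cup's origin, its whole collar stays above the lower rim, and it has about 2 mm of sideways play.
- tray: fixed white enamel tray, 180 (x) x 140 (y) x 22 mm high, floor and walls 4 mm thick, open top. Origin at the centre of its underside on the bench, z up.
- bath: fixed stainless-steel bath, an open box 200 (x) x 240 (y) x 120 mm high under a hinged lid; a white control housing 150 x 70 x 100 mm is joined to its +y side. Origin at the centre of the underside of the box (housing not counted), z up; its front (-x) faces the robot, the hinge runs along its y axis at its far (+x) upper rim.
- bath_lid (a joint): opening angle of the bath lid in rad: 0 shut (level), grows as the front edge rises, up to 1.75; 50 degrees is 0.873. The lid is a steel sheet 200 x 240 x 6 mm, 0.36 to 0.59 kg with its handle; nearly frictionless, it falls shut when let go below about 80 degrees.
- lid_hinge (a point): middle of the lid's hinge line at the bath's far upper rim, 100 mm along the bath's +x and 120 mm above its origin. The axis of the handle bar lies, with the lid shut, 180 mm toward the bath's -x and 46.5 mm above this point, and swings about it.
- lid_handle (a point): bar handle on the lid: a round black bar 12 mm in diameter along the bath's y axis, 110 mm between its two 10 mm posts, bar axis 40 mm off the lid's outer face and 20 mm back from the lid's front edge. Point at the middle of the bar's axis; y along the bar, z away from the lid's face; turns with the lid. It can be pinched across from above and rolls between the finger pads as the lid swings.
- tin: bystander: closed aluminium tin, straight-sided, 60 mm in diameter with a 65 mm lid on top, 54 mm high. Its place may be any of the three right-hand places it shares with the bench cups. Origin at the centre of the underside.
- cylinder: bystander: glass measuring cylinder, 32 mm in diameter on a 72 mm foot, 211 mm high. Origin at the centre of the underside.
- stopper0: bystander: rubber stopper 24 mm in diameter, 24 mm high, standing in the near part of the tray. Origin at the centre of the underside.
- stopper1: bystander: a second such stopper.
- weight: bystander: small brass weight with a knob, 34 mm in diameter, 40 mm high. Origin at the centre of the underside.
- spatula: bystander: spatula 190 mm long lying on the bench close to the robot. Origin under its middle.
Mind the look-alikes: they are no part of the job. There is more than one size of the tray; the job needs the middle-sized. Leave any red look-alike of the cup_a alone.

How it is judged:
By the outcome, as a careful person would: the job done as asked, in the order asked, and still so for the second after the job is handed in, while the arm keeps its last pose, push and grip.
It also fails if it takes over 70 s, if anything falls off the work surface, if the arm or the gripper's body presses on something with over 40 N, if the wrist force passes 120 N, or if a joint passes its speed limit or range.

## Working session

There is one attempt and no reset: what is moved stays moved. The work goes in short steps, Python scripts to look and compute and a shell command to move; the robot and the scene stay as the last step left them, time stands still between calls to the robot, and variables do not carry over. Pictures are saved under pics/ and viewed, at most 10 in all, crops included, and the job is handed in when it is done.

```bash
mkdir -p pics; cat > h.py <<'E'
from cell import r
import numpy as np, cv2
def pts(c):
    v,u=np.mgrid[0:400,0:640]; d=c["depth"]
    P=np.stack([(u-c["cx"])/c["fx"]*d,(v-c["cy"])/c["fy"]*d,d],-1)
    R=np.array(c["rotation"]); 
    if R.shape!=(3,3):
        from scipy.spatial.transform import Rotation as Q
        R=Q.from_euler('xyz',R).as_matrix()
    W=P@R.T+np.array(c["xyz"]); W[d==0]=np.nan
    return W
def ray(c,u,v,z):
    from scipy.spatial.transform import Rotation as Q
    R=np.array(c["rotation"]); R=R if R.shape==(3,3) else Q.from_euler('xyz',R).as_matrix()
    d=R@np.array([(u-c["cx"])/c["fx"],(v-c["cy"])/c["fy"],1]); o=np.array(c["xyz"])
    return o+d*(z-o[2])/d[2]
E
python3 - <<'E'
from h import *
print(r.observe())
for n in ("top","side"):
    c=r.camera(n); cv2.imwrite(f"pics/{n}0.png",c["img"]); np.savez(f"{n}0.npz",**c)
    print(n,c["xyz"],c["rotation"],c["fx"],c["cx"],c["cy"])
E
```

```text
{'time': 0.0, 'joints': array([-1.30095102,  0.32185422, -0.07007349,  1.45165339,  0.02260467,
        1.37080688, -0.05687633]), 'joint_vel': array([ 0.00118414,  0.0004206 ,  0.00065229, -0.00098709,  0.0014852 ,
       -0.001075  ,  0.00029936]), 'joint_torque': array([ 2.45231704e-04, -4.93566549e+01, -3.82233085e-01, -3.14333868e+01,
        1.29056085e-02,  1.13160504e-02, -2.88851417e-06]), 'ee_pos': array([0.1643593 , 0.62837685, 0.25521395]), 'ee_rot': array([-3.13966056e+00,  1.05574737e-04,  2.88589148e+00]), 'force': array([-0.38508951,  0.75666175, -0.48376361]), 'moment': array([-0.00895353, -0.00574702,  0.00400737]), 'finger_force': 0.0, 'width': 0.085479436799572}
top [ 0.31674417 -0.0575065   1.37032148] [-2.99800727e+00  1.61810071e-03 -1.59551765e+00] 515.1220293340843 322.0524008786103 196.09154139929834
side [ 0.42026784 -1.00181118  0.71016301] [-2.12067862  0.01429167 -0.09972728] 388.6801941988549 316.76095903917746 196.17178870607304
```

View pics/top0.png

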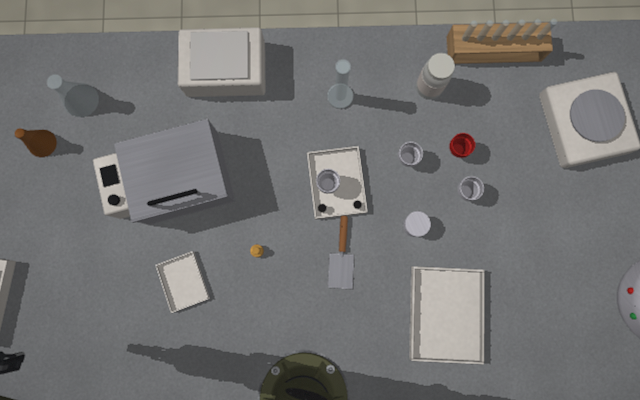

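View pics/side0.png

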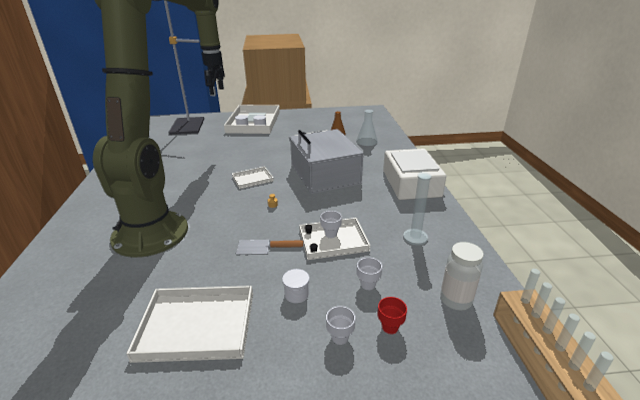

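Top view: the candidate cups are grey ones at (411,154), (472,188) and (328,181, in the tray), a red one at (462,146), and the tin at (418,224), which is closed. The candidate trays are small (182,282), middle (338,182), large (448,315), and another at the left edge (5,290). The middle tray, which holds a cup and two stoppers, fits the description. The bath is at (172,172) with its handle at (175,198). I'll measure these and confirm in one crop.

```bash
python3 - <<'E'
from h import *
c=dict(np.load("top0.npz")); W=pts(c); im=c["img"]; hsv=cv2.cvtColor(im,cv2.COLOR_BGR2HSV)
print("table z",np.nanmedian(W[330:350,230:250,2]))
for n,(u,v),zb in [("A",(411,154),0),("B",(472,188),0),("T",(328,181),.004),("red",(462,146),0),("tin",(418,224),-.012)]:
    w=W[v-22:v+22,u-22:u+22]; zr=.066+zb
    m=(np.abs(w[...,2]-zr)<.008)
    m=m.astype(np.uint8); k,l,s,_=cv2.connectedComponentsWithStats(m,connectivity=8)
    i=1+np.argmax(s[1:,4]); ys,xs=np.nonzero(l==i)
    (cx,cy),rad=cv2.minEnclosingCircle(np.stack([xs,ys],1).astype(np.float32))
    p=ray(c,cx+u-22,cy+v-22,zr); q=w[l==i]
    # lsq circle
    A=np.c_[2*q[:,:2],np.ones(len(q))]; s_=np.linalg.lstsq(A,(q[:,:2]**2).sum(1),rcond=None)[0]
    print(n,p.round(4),"diam",round(2*rad*(c["xyz"][2]-zr)/c["fx"],4),"fit",s_[:2].round(4),"d",round(2*np.sqrt(s_[2]+s_[:2]@s_[:2]),4),"z",np.median(q[:,2]).round(4),len(q))
# trays
white=((hsv[...,1]<40)&(hsv[...,2]>170)).astype(np.uint8)
for n,(u0,u1,v0,v1) in dict(mid=(300,375,140,225),small=(150,215,245,318),large=(405,490,260,370)).items():
    m=np.zeros_like(white); m[v0:v1,u0:u1]=white[v0:v1,u0:u1]
    ys,xs=np.nonzero(m); rect=cv2.minAreaRect(np.array([ray(c,x,y,.018)[:2] for x,y in zip(xs,ys)],np.float32)); print(n,rect)
# lid & handle
L=np.zeros((400,640),bool); L[110:225,90:235]=True
m=L&(np.abs(W[...,2]-.125)<.008); q=W[m][:,:2].astype(np.float32); print("lid",cv2.minAreaRect(q),np.median(W[m][:,2]))
m=L&(np.abs(W[...,2]-.170)<.01)&(hsv[...,2]<80); q=W[m]; print("bar",cv2.minAreaRect(q[:,:2].astype(np.float32)),q.mean(0),len(q))
m=L&(hsv[...,2]<60); ys,xs=np.nonzero(m&(np.mgrid[0:400,0:640][1]>140)); 
qq=np.array([ray(c,x,y,.170)[:2] for x,y in zip(xs,ys)],np.float32); print("bar rgb",cv2.minAreaRect(qq))
for n,(u,v) in dict(cyl=(343,67),weight=(257,251),bottle=(441,62)).items(): print(n,W[v,u])
cv2.imwrite("pics/crop.png",cv2.resize(im[130:250,290:490],None,fx=4,fy=4,interpolation=2))
E
```

```text
table z 3.034694292591844e-05
A [ 0.6106 -0.2929  0.066 ] diam 0.0606 fit [ 0.6113 -0.293 ] d 0.059 z 0.0645 100
B [ 0.5154 -0.4434  0.066 ] diam 0.0625 fit [ 0.5167 -0.4441] d 0.0588 z 0.0644 106
T [ 0.5446 -0.0765  0.07  ] diam 0.0605 fit [ 0.545  -0.0765] d 0.0589 z 0.0685 92
red [ 0.6303 -0.429   0.066 ] diam 0.0616 fit [ 0.6319 -0.4298] d 0.0589 z 0.0642 112
tin [ 0.4285 -0.303   0.054 ] diam 0.0654 fit [ 0.429  -0.3033] d 0.0461 z 0.0534 507
mid ((0.5500723719596863, -0.09971137344837189), (0.17874550819396973, 0.1388462483882904), 5.599673271179199)
small ((0.2975672483444214, 0.3087271451950073), (0.12889333069324493, 0.0990392416715622), 19.15427589416504)
large ((0.19776976108551025, -0.3740037679672241), (0.18276917934417725, 0.23479773104190826), 86.02494812011719)
lid ((0.5668841600418091, 0.3338223099708557), (0.20593014359474182, 0.28569871187210083), 13.846025466918945) 0.12604371965255012
bar ((0.49707046151161194, 0.293689489364624), (0.013147846795618534, 0.1189928948879242), 15.12696361541748) [0.49648143 0.29339666 0.17080963] 224
bar rgb ((0.49649712443351746, 0.293241947889328), (0.011136595159769058, 0.1200004443526268), 13.953470230102539)
cyl [ 0.78988992 -0.11667881  0.21312974]
weight [0.37079877 0.11089633 0.03740937]
bottle [ 0.82403208 -0.36476458  0.14641192]
```

View pics/crop.png

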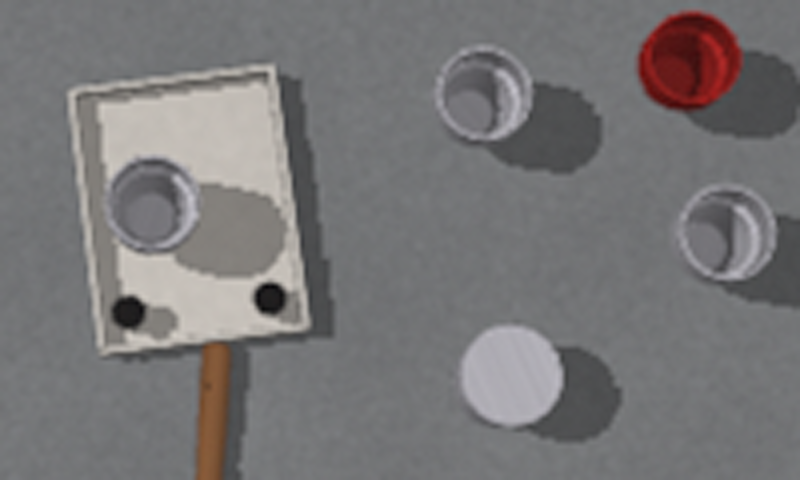

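The crop shows two open grey cups at (411,154) and (472,188), the red look-alike at (462,146), the closed tin at (418,224), and the middle tray (measured 179x139 mm) with the tray cup and stoppers. Sizes and heights match the description, so I'm moving to above cup A.

```bash
python3 -m creep '[[1,2,-2,3,0,0,-0.11],[1,5,-6,5,0,0,-0.23],[1,8,-9,5,0,0,-0.35],[1,11,-12,5,0,0,-0.47],[1,13,-15,5,0,0,-0.59],[1,16,-18,5,0,0,-0.71],[1,18,-21,5,0,0,-0.83],[1,20,-24,5,0,0,-0.95]]'
python3 -m creep '[[1,1.4,-3.7,0,0,0,-0.04],[1,2.8,-7.4,0,0,0,-0.09],[1,4.2,-11,0,0,0,-0.14],[1,5.6,-15,0,0,0,-0.18],[1,7,-19,0,0,0,-0.23],[1,8.4,-23,0,0,0,-0.27],[1,9.8,-26.5,0,0,0,-0.32],[1,11,-30,0,0,0,-0.36]]'
python3 -m creep '[[1,1.4,-3.7,0,0,0,0],[1,2.8,-7.4,0,0,0,0],[1,4.2,-11,0,0,0,0],[1,5.6,-15,0,0,0,0],[1,7,-19,0,0,0,0],[1,8.4,-23,0,0,0,0],[1,9.8,-26.5,0,0,0,0],[1,11,-30,0,0,0,0]]'
python3 - <<'E'
from h import *
s=r.observe(); print(s["ee_pos"],s["ee_rot"],s["joints"],s["time"])
c=r.camera("wrist"); cv2.imwrite("pics/w1.png",c["img"]); W=pts(c)
m=(np.abs(W[...,2]-.066)<.006).astype(np.uint8); k,l,st,ce=cv2.connectedComponentsWithStats(m,connectivity=8)
for i in range(1,k):
    if st[i,4]<150: continue
    q=W[l==i]; A=np.c_[2*q[:,:2],np.ones(len(q))]; f=np.linalg.lstsq(A,(q[:,:2]**2).sum(1),rcond=None)[0]
    print(ce[i],f[:2],2*np.sqrt(f[2]+f[:2]@f[:2]),np.median(q[:,2]),len(q))
E
```

```text
time: 0.77
ee_pos: [0.366, 0.3863, 0.306]
ee_rot: [-3.141, 0.001, 1.928]
force: [0.6, -0.3, 0.7]
width: 0.0854
finger_force: 0.0
time: 1.43
ee_pos: [0.4748, 0.0862, 0.3062]
ee_rot: [3.141, -0.0, 1.572]
force: [0.5, -0.1, -0.9]
width: 0.0857
finger_force: 0.0
time: 2.1
ee_pos: [0.5849, -0.2131, 0.3059]
ee_rot: [-3.141, 0.0, 1.576]
force: [0.7, 0.7, 0.7]
width: 0.0852
finger_force: 0.0
[ 0.58491725 -0.21307881  0.30594227] [-3.14140591e+00  3.12041348e-04  1.57598581e+00] [-0.33681141  0.30349022  0.81378948  1.4737263  -0.22001882  1.45880024
  0.4837894 ] 2.1
[280.39636364  58.89090909] [ 0.54680327 -0.07636356] 0.05870772462830308 0.06909933868914397 550
[333.60766962 233.59587021] [ 0.61306196 -0.2917805 ] 0.058864300156450104 0.0654583174730276 339
[463.18316832 261.26237624] [ 0.8150729  -0.36309076] 0.07543455787877504 0.06573820807017564 202
[343.72058824 307.15686275] [ 0.63365576 -0.42838667] 0.05874506294421065 0.06509530645014205 204
[267.5388601  314.24870466] [ 0.51867431 -0.44286144] 0.05873075978711502 0.06487079816234453 193
```

```bash
python3 -m creep '[[1,1.3,-3.5,-1],[1,2.7,-7,-3],[1,2.7,-7.95,-6],[1,2.7,-7.95,-9],[1,2.7,-7.95,-12],[1,2.7,-7.95,-14.5],[1,2.7,-7.95,-16.5],[1,2.7,-7.95,-16.5]]' 2>&1 | tail -3
python3 -m creep '[[1,1.3,-3.5,-1,0,0,0],[1,2.7,-7,-3,0,0,0],[1,2.7,-7.95,-6,0,0,0],[1,2.7,-7.95,-9,0,0,0],[1,2.7,-7.95,-12,0,0,0],[1,2.7,-7.95,-14.5,0,0,0],[1,2.7,-7.95,-16.5,0,0,0],[1,2.7,-7.95,-16.5,0,0,0]]'
python3 - <<'E'
from h import *
c=r.camera("wrist"); W=pts(c); s=r.observe(); print(s["ee_pos"],s["ee_rot"])
m=(np.abs(W[...,2]-.066)<.006).astype(np.uint8); k,l,st,ce=cv2.connectedComponentsWithStats(m,connectivity=8)
for i in range(1,k):
    if st[i,4]<150: continue
    q=W[l==i]; A=np.c_[2*q[:,:2],np.ones(len(q))]; f=np.linalg.lstsq(A,(q[:,:2]**2).sum(1),rcond=None)[0]
    print(ce[i],f[:2],2*np.sqrt(f[2]+f[:2]@f[:2]),np.median(q[:,2]),len(q))
cv2.imwrite("pics/w2.png",c["img"])
E
```

```text
invalid input
time: 2.82
ee_pos: [0.6087, -0.2885, 0.1357]
ee_rot: [-3.133, -0.004, 1.576]
force: [-0.8, 0.9, -0.5]
width: 0.0855
finger_force: 0.0
[ 0.60994711 -0.28925237  0.1385841 ] [-3.13641897e+00 -2.07257329e-03  1.57593919e+00]
[320.58980583 227.37055016] [ 0.61282059 -0.29186564] 0.05862078397726803 0.06544460480710493 1236
[563.31621005 279.65296804] [ 0.81411409 -0.36212015] 0.07340268780371334 0.06616881332166218 876
```

View pics/w2.png

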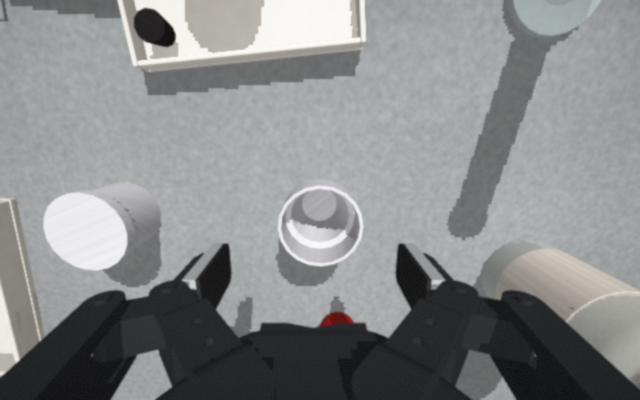

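The wrist view shows cup A at (320,227), centred between the fingers, with nothing close by. I'll descend and grip.

```bash
python3 -m creep '[[1,0,0,-1,0,0,0],[1,0,0,-3,0,0,0],[1,0,0,-5,0,0,0],[1,0,0,-6.5,0,0,0],[1,0,0,-7.3,0,0,0],[1,0,0,-7.3,0,0,0],[1,0,0,-7.3,0,0,0],[1,0,0,-7.3,0,0,0]]'
python3 -m creep '[[0.6,0,0,0,0,0,0],[0.5,0,0,0,0,0,0],[0.5,0,0,0,0,0,0],[0.5,0,0,0,0,0,0],[0.5,0,0,0,0,0,0],[0.5,0,0,0,0,0,0],[0.5,0,0,0,0,0,0],[0.5,0,0,0,0,0,0]]'
```

```text
time: 3.53
ee_pos: [0.6123, -0.2913, 0.0698]
ee_rot: [3.14, 0.001, 1.576]
force: [0.2, 1.0, 0.3]
width: 0.0851
finger_force: 0.0
time: 4.2
ee_pos: [0.6126, -0.2911, 0.0699]
ee_rot: [3.139, 0.001, 1.576]
force: [0.1, -0.3, 5.3]
width: 0.0593
finger_force: 65.8
```

```bash
python3 -m creep '[[0.5,0,0,1,0,0,0],[0.5,0,0,3,0,0,0],[0.5,0,0,5,0,0,0],[0.5,0,0,7,0,0,0],[0.5,0,0,9,0,0,0],[0.5,0,0,11,0,0,0],[0.5,0,0,11,0,0,0],[0.5,0,0,11,0,0,0]]'
python3 -m creep '[[0.5,-0.5,1.5,0,0,0,0],[0.5,-1.2,4,0,0,0,0],[0.5,-2.2,7,0,0,0,0],[0.5,-3.1,10,0,0,0,0],[0.5,-4,13,0,0,0,0],[0.5,-4.6,15,0,0,0,0],[0.5,-4.6,15,0,0,0,0],[0.5,-4.6,15,0,0,0,0]]'
cat > look.py <<'E'
from h import *
import sys
from scipy.spatial.transform import Rotation as Q
n=sys.argv[1]
s=r.observe(); print(s["ee_pos"],s["ee_rot"],s["width"],s["time"])
a=r.camera("wrist"); b=r.camera("side"); W=pts(a); S=pts(b)
cv2.imwrite(f"pics/{n}.png",np.hstack([cv2.resize(a["img"],(400,250)),cv2.resize(b["img"][130:330,200:460],(325,250),interpolation=2)]))
np.savez(n+".npz",W=W,S=S,wi=a["img"],si=b["img"])
E
python3 look.py p1
```

```text
time: 4.87
ee_pos: [0.6117, -0.2909, 0.1793]
ee_rot: [3.14, 0.0, 1.576]
force: [0.1, 0.2, -1.9]
width: 0.0589
finger_force: 65.3
time: 5.53
ee_pos: [0.5646, -0.1384, 0.1768]
ee_rot: [-3.139, -0.001, 1.579]
force: [-0.0, -0.6, -2.1]
width: 0.0589
finger_force: 65.3
[ 0.56458646 -0.13844807  0.17684732] [-3.13910070e+00 -1.07458677e-03  1.57931736e+00] 0.058928158558318455 5.5333
```

View pics/p1.png

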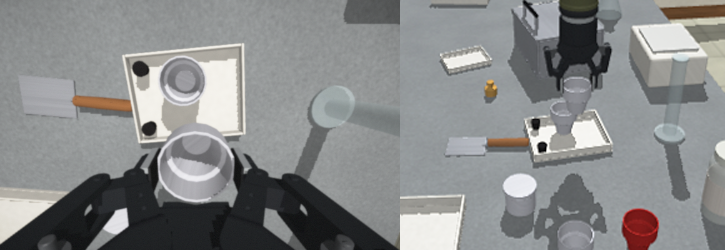

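Left panel (wrist): the cup is held at about (196,162) and the tray cup is at (182,80) with the stoppers beside it. Right panel (side): the held cup is upright above the tray. Next I measure the offset between the two rims.

```bash
cat > rims.py <<'E'
from h import *
import sys
def rim(W,z,xy,tol=.007,R=.045):
    m=(np.abs(W[...,2]-z)<tol)&(np.hypot(W[...,0]-xy[0],W[...,1]-xy[1])<R)
    q=W[m]; zt=np.percentile(q[:,2],90)
    q=q[np.abs(q[:,2]-np.median(q[:,2]))<.003]
    for _ in range(4):
        A=np.c_[2*q[:,:2],np.ones(len(q))]; f=np.linalg.lstsq(A,(q[:,:2]**2).sum(1),rcond=None)[0]
        rad=np.sqrt(f[2]+f[:2]@f[:2]); e=abs(np.hypot(*(q[:,:2]-f[:2]).T)-rad); q=q[e<max(.0025,2*np.median(e))]
    n=np.linalg.svd(q-q.mean(0),full_matrices=False)[2][2]; n*=np.sign(n[2])
    return f[:2].round(4),round(2*rad,4),np.median(q[:,2]).round(4),len(q),"tilt deg",np.degrees(n[:2]).round(1)
E
python3 - <<'E'
from rims import *
d=np.load("p1.npz"); W=d["W"]
print(rim(W,.069,(.546,-.076)))
for z in (.168,.172,.176): print(rim(W,z,(.5646,-.139),.006))
E
```

```text
(array([ 0.5464, -0.0757]), np.float64(0.0587), np.float64(0.0696), 851, 'tilt deg', array([-0.3,  0. ]))
(array([ 0.5641, -0.1392]), np.float64(0.0587), np.float64(0.1722), 2539, 'tilt deg', array([-0.2, -0.7]))
(array([ 0.5641, -0.1393]), np.float64(0.0588), np.float64(0.1727), 2428, 'tilt deg', array([-0.4, -0.6]))
(array([ 0.5641, -0.1394]), np.float64(0.0588), np.float64(0.1728), 2286, 'tilt deg', array([-0.4, -0.5]))
```

```bash
python3 -m creep '[[0.5,-0.3,1,0,0,0,0],[0.5,-0.9,3,0,0,0,0],[0.5,-1.5,5,0,0,0,0],[0.5,-1.8,6.2,0,0,0,0],[0.5,-1.95,6.6,-1,0,0,0],[0.5,-1.95,6.6,-2,0,0,0],[0.5,-1.95,6.6,-3,0,0,0],[0.5,-1.95,6.6,-3,0,0,0]]'
python3 -m creep '[[0.5,0,0,0,0,0,0],[0.5,0,0,0,0,0,0],[0.5,0,0,0,0,0,0],[0.5,0,0,0,0,0,0],[0.5,0,0,0,0,0,0],[0.5,0,0,0,0,0,0],[0.5,0,0,0,0,0,0],[0.5,0,0,0,0,0,0]]'
python3 look.py p2; python3 - <<'E'
from rims import *
d=np.load("p2.npz"); print(rim(d["W"],.143,(.5469,-.075))); 
try: print(rim(d["W"],.069,(.546,-.076)))
except Exception as e: print(e)
E
```

```text
time: 6.3
ee_pos: [0.5442, -0.076, 0.1454]
ee_rot: [-3.137, 0.001, 1.574]
force: [-1.0, 0.8, -1.0]
width: 0.0587
finger_force: 65.3
time: 6.97
ee_pos: [0.5461, -0.0746, 0.1485]
ee_rot: [3.141, -0.0, 1.576]
force: [0.1, 0.7, -1.3]
width: 0.0594
finger_force: 65.3
[ 0.5460525  -0.07456657  0.14845978] [ 3.14129084e+00 -5.74414712e-05  1.57597273e+00] 0.05937718020061982 6.9667
(array([ 0.5456, -0.0755]), np.float64(0.0588), np.float64(0.1443), 2468, 'tilt deg', array([-0.6, -0.5]))
(array([ 0.5463, -0.075 ]), np.float64(0.0584), np.float64(0.0698), 406, 'tilt deg', array([-0.1,  0.9]))
```

```bash
python3 -m creep '[[0.5,0.07,0,-0.5,0,0,0],[0.5,0.07,0,-1.2,0,0,0],[0.5,0.07,0,-2,0,0,0],[0.5,0.07,0,-2.8,0,0,0],[0.5,0.07,0,-3.5,0,0,0],[0.5,0.07,0,-3.9,0,0,0],[0.5,0.07,0,-4.1,0,0,0],[0.5,0.07,0,-4.1,0,0,0]]'
python3 -m creep '[[0.5,0,0,-0.1,0,0,0],[0.5,0,0,-0.2,0,0,0],[0.5,0,0,-0.3,0,0,0],[0.5,0,0,-0.4,0,0,0],[0.5,0,0,-0.5,0,0,0],[0.5,0,0,-0.5,0,0,0],[0.5,0,0,-0.5,0,0,0],[0.5,0,0,-0.5,0,0,0]]'
python3 look.py p3; python3 - <<'E'
from rims import *
d=np.load("p3.npz"); print(rim(d["W"],.098,(.5465,-.075)))
E
```

```text
time: 7.73
ee_pos: [0.5463, -0.0747, 0.1067]
ee_rot: [-3.141, 0.0, 1.576]
force: [-0.3, 0.2, -0.8]
width: 0.0587
finger_force: 65.3
time: 8.4
ee_pos: [0.5467, -0.0746, 0.1024]
ee_rot: [3.141, 0.0, 1.576]
force: [-0.0, -0.1, -1.1]
width: 0.0594
finger_force: 65.3
[ 0.5467004  -0.07462526  0.10238394] [3.14148321e+00 3.56665596e-05 1.57584532e+00] 0.0593579818430592 8.4
(array([ 0.5462, -0.0755]), np.float64(0.0588), np.float64(0.0982), 2422, 'tilt deg', array([-0.5, -0.6]))
```

```bash
python3 -m creep '[[0.5,0,0,-0.05,0,0,0],[0.5,0,0,-0.1,0,0,0],[0.5,0,0,-0.1,0,0,0],[0.5,0,0,-0.15,0,0,0],[0.5,0,0,-0.15,0,0,0],[0.5,0,0,-0.2,0,0,0],[0.5,0,0,-0.2,0,0,0],[0.5,0,0,-0.2,0,0,0]]'
```

```text
time: 9.17
ee_pos: [0.547, -0.0748, 0.1017]
ee_rot: [3.141, -0.001, 1.576]
force: [-3.9, 0.5, 11.0]
width: 0.0591
finger_force: 66.8
```

Contact at 11 N with the cup at its home height. I'll open, retreat and check.

```bash
python3 -m creep '[[0.6,0,0,0,0,0,0],[0.8,0,0,0,0,0,0],[1,0,0,0,0,0,0],[1,0,0,0,0,0,0],[1,0,0,0,0,0,0],[1,0,0,0,0,0,0],[1,0,0,0,0,0,0],[1,0,0,0,0,0,0]]'
python3 -m creep '[[1,0,0,1,0,0,0],[1,0,0,3,0,0,0],[1,0,0,5,0,0,0],[1,0,0,7,0,0,0],[1,0,0,9,0,0,0],[1,-0.5,-2,11,0,0,0],[1,-0.5,-5,11,0,0,0],[1,-0.5,-5,11,0,0,0]]'
python3 look.py p4; python3 - <<'E'
from rims import *
d=np.load("p4.npz"); print(rim(d["W"],.098,(.5465,-.075)))
E
```

```text
time: 9.83
ee_pos: [0.5466, -0.0746, 0.1002]
ee_rot: [-3.141, 0.0, 1.576]
force: [-0.5, -0.7, -0.5]
width: 0.0857
finger_force: 0.0
time: 10.5
ee_pos: [0.5416, -0.1314, 0.2132]
ee_rot: [3.137, 0.004, 1.569]
force: [-0.7, -1.1, 0.1]
width: 0.0856
finger_force: 0.0
[ 0.54161116 -0.13141557  0.2132098 ] [3.13717077 0.00351755 1.56886795] 0.08564543602778628 10.5
(array([ 0.5467, -0.0761]), np.float64(0.0586), np.float64(0.0979), 767, 'tilt deg', array([-0.6,  0.3]))
```

```bash
python3 -m creep '[[1,-0.2,-2,0,0,0,0],[1,-0.5,-6,0,0,0,0],[1,-0.8,-10,0,0,0,0],[1,-1.1,-14,0,0,0,0],[1,-1.4,-18,0,0,0,0],[1,-1.7,-22,0,0,0,0],[1,-2,-26,0,0,0,0],[1,-2.4,-29.5,0,0,0,0]]'
python3 -m creep '[[1,0,-1.5,0,0,0,0],[1,0,-2.2,-2,0,0,0],[1,0,-2.2,-5,0,0,0],[1,0,-2.2,-7,0,0,0],[1,0,-2.2,-7,0,0,0],[1,0,-2.2,-7,0,0,0],[1,0,-2.2,-7,0,0,0],[1,0,-2.2,-7,0,0,0]]'
python3 look.py p5; python3 - <<'E'
from rims import *
d=np.load("p5.npz"); print(rim(d["W"],.065,(.518,-.443)))
E
```

```text
time: 11.27
ee_pos: [0.518, -0.4206, 0.2097]
ee_rot: [-3.141, -0.001, 1.577]
force: [-0.9, -0.1, 0.7]
width: 0.0857
finger_force: 0.0
time: 11.93
ee_pos: [0.5188, -0.442, 0.1423]
ee_rot: [3.139, 0.002, 1.577]
force: [-0.3, -0.2, 1.1]
width: 0.0854
finger_force: 0.0
[ 0.51875406 -0.44197655  0.1423446 ] [3.13919720e+00 1.68205280e-03 1.57660708e+00] 0.08535173869655616 11.9333
(array([ 0.5179, -0.4436]), np.float64(0.0587), np.float64(0.0656), 979, 'tilt deg', array([ 0. , -0.4]))
```

```bash
python3 -m creep '[[1,-0.05,-0.1,-1,0,0,0],[1,-0.05,-0.1,-3,0,0,0],[1,-0.05,-0.1,-5,0,0,0],[1,-0.05,-0.1,-6.5,0,0,0],[1,-0.05,-0.1,-7.2,0,0,0],[1,-0.05,-0.1,-7.2,0,0,0],[1,-0.05,-0.1,-7.2,0,0,0],[1,-0.05,-0.1,-7.2,0,0,0]]'
python3 -m creep '[[0.6,0,0,0,0,0,0],[0.5,0,0,0,0,0,0],[0.5,0,0,0,0,0,0],[0.5,0,0,0,0,0,0],[0.5,0,0,0,0,0,0],[0.5,0,0,0,0,0,0],[0.5,0,0,0,0,0,0],[0.5,0,0,0,0,0,0]]'
python3 -m creep '[[0.5,0,0,1,0,0,0],[0.5,0,0,3,0,0,0],[0.5,0,0,5,0,0,0],[0.5,0,0,7,0,0,0],[0.5,0,0,9,0,0,0],[0.5,0,0,11,0,0,0],[0.5,0,0,12,0,0,0],[0.5,0,0,12,0,0,0]]'
python3 look.py p6; python3 - <<'E'
from rims import *
d=np.load("p6.npz"); print(rim(d["W"],.185,(.518,-.443),.012))
E
```

```text
time: 12.7
ee_pos: [0.5176, -0.4434, 0.0695]
ee_rot: [3.14, 0.001, 1.576]
force: [-0.3, 0.3, 0.1]
width: 0.0854
finger_force: 0.0
time: 13.37
ee_pos: [0.5179, -0.4434, 0.0702]
ee_rot: [3.139, 0.001, 1.576]
force: [0.0, 0.4, 6.4]
width: 0.0605
finger_force: 64.3
time: 14.03
ee_pos: [0.518, -0.4438, 0.1916]
ee_rot: [3.138, 0.003, 1.576]
force: [-0.2, -0.7, -1.0]
width: 0.0603
finger_force: 65.0
[ 0.51798539 -0.4438417   0.19155347] [3.13755210e+00 2.92656836e-03 1.57573569e+00] 0.06033219497997268 14.0333
(array([ 0.5175, -0.444 ]), np.float64(0.0588), np.float64(0.1867), 2635, 'tilt deg', array([-0.4, -0.6]))
```

```bash
python3 -m creep '[[0.5,0.1,1,0.5,0,0,0],[0.5,0.3,4,1,0,0,0],[0.5,0.6,7.5,1,0,0,0],[0.5,0.9,11,1,0,0,0],[0.5,1.2,14.5,1,0,0,0],[0.5,1.5,18,1,0,0,0],[0.5,1.8,21.5,1,0,0,0],[0.5,2,25,1,0,0,0]]'
python3 -m creep '[[0.5,0.3,3.5,0,0,0,0],[0.5,0.6,7,0,0,0,0],[0.5,0.8,10,0,0,0,0],[0.5,0.9,11.5,0,0,0,0],[0.5,0.9,11.8,0,0,0,0],[0.5,0.9,11.8,0,0,0,0],[0.5,0.9,11.8,0,0,0,0],[0.5,0.9,11.8,0,0,0,0]]'
python3 -m creep '[[0.5,0,0,-0.5,0,0,0],[0.5,0,0,-1,0,0,0],[0.5,0,0,-1.5,0,0,0],[0.5,0,0,-1.5,0,0,0],[0.5,0,0,-1.5,0,0,0],[0.5,0,0,-1.5,0,0,0],[0.5,0,0,-1.5,0,0,0],[0.5,0,0,-1.5,0,0,0]]'
python3 look.py p7; python3 - <<'E'
from rims import *
d=np.load("p7.npz"); print(rim(d["W"],.18,(.547,-.075),.012)); print(rim(d["W"],.098,(.547,-.076)))
E
```

```text
time: 14.8
ee_pos: [0.5364, -0.1896, 0.1971]
ee_rot: [-3.14, -0.001, 1.577]
force: [0.6, 0.0, -0.3]
width: 0.0606
finger_force: 65.0
time: 15.47
ee_pos: [0.5457, -0.0767, 0.1982]
ee_rot: [-3.141, 0.001, 1.573]
force: [-0.5, -0.8, -0.9]
width: 0.0601
finger_force: 65.0
time: 16.13
ee_pos: [0.5464, -0.0746, 0.1836]
ee_rot: [3.141, -0.0, 1.576]
force: [0.3, 1.1, -0.9]
width: 0.0608
finger_force: 65.0
[ 0.54635542 -0.07461029  0.18355173] [ 3.14111548e+00 -9.26114994e-07  1.57587957e+00] 0.06077710714838405 16.1333
(array([ 0.5459, -0.0749]), np.float64(0.0589), np.float64(0.179), 2499, 'tilt deg', array([-0.2, -0.6]))
(array([ 0.5468, -0.0756]), np.float64(0.0586), np.float64(0.0978), 364, 'tilt deg', array([-0.7,  0.8]))
```

```bash
python3 -m creep '[[0.5,0.08,-0.07,-0.5,0,0,0],[0.5,0.08,-0.07,-1.3,0,0,0],[0.5,0.08,-0.07,-2.1,0,0,0],[0.5,0.08,-0.07,-2.9,0,0,0],[0.5,0.08,-0.07,-3.7,0,0,0],[0.5,0.08,-0.07,-4.3,0,0,0],[0.5,0.08,-0.07,-4.7,0,0,0],[0.5,0.08,-0.07,-4.7,0,0,0]]'
python3 -m creep '[[0.5,0,0,-0.1,0,0,0],[0.5,0,0,-0.2,0,0,0],[0.5,0,0,-0.3,0,0,0],[0.5,0,0,-0.4,0,0,0],[0.5,0,0,-0.5,0,0,0],[0.5,0,0,-0.55,0,0,0],[0.5,0,0,-0.6,0,0,0],[0.5,0,0,-0.6,0,0,0]]'
python3 -m creep '[[0.5,0,0,-0.05,0,0,0],[0.5,0,0,-0.1,0,0,0],[0.5,0,0,-0.1,0,0,0],[0.5,0,0,-0.1,0,0,0],[0.5,0,0,-0.1,0,0,0],[0.5,0,0,-0.1,0,0,0],[0.5,0,0,-0.1,0,0,0],[0.5,0,0,-0.1,0,0,0]]'
```

```text
time: 16.9
ee_pos: [0.5463, -0.0753, 0.1351]
ee_rot: [-3.14, 0.0, 1.576]
force: [-0.4, 0.1, -2.6]
width: 0.0601
finger_force: 65.0
time: 17.57
ee_pos: [0.5473, -0.0753, 0.1307]
ee_rot: [3.141, -0.0, 1.576]
force: [-0.3, 0.6, 2.0]
width: 0.0601
finger_force: 65.3
time: 18.23
ee_pos: [0.5476, -0.0755, 0.1304]
ee_rot: [3.14, -0.0, 1.576]
force: [-1.3, 0.3, 6.4]
width: 0.0603
finger_force: 65.8
```

```bash
python3 -m creep '[[0.6,0,0,0,0,0,0],[0.8,0,0,0,0,0,0],[1,0,0,0,0,0,0],[1,0,0,0,0,0,0],[1,0,0,0,0,0,0],[1,0,0,0,0,0,0],[1,0,0,0,0,0,0],[1,0,0,0,0,0,0]]'
python3 -m creep '[[1,0,0,1,0,0,0],[1,0,0,3,0,0,0],[1,0,0,5,0,0,0],[1,0,0,7,0,0,0],[1,0,0,10,0,0,0],[1,0,-2,12,0,0,0],[1,0,-4,12,0,0,0],[1,0,-4,12,0,0,0]]'
python3 look.py p8; python3 - <<'E'
from rims import *
d=np.load("p8.npz"); print(rim(d["W"],.126,(.547,-.076)))
E
```

```text
time: 18.9
ee_pos: [0.5469, -0.0754, 0.1293]
ee_rot: [-3.142, 0.0, 1.576]
force: [-1.3, 0.1, -0.1]
width: 0.0856
finger_force: 0.0
time: 19.57
ee_pos: [0.5472, -0.1205, 0.2522]
ee_rot: [3.137, 0.002, 1.57]
force: [-0.9, -1.0, 0.3]
width: 0.0854
finger_force: 0.0
[ 0.54723873 -0.12049466  0.25217242] [3.13720678e+00 2.42343743e-03 1.57023797e+00] 0.08540934935986841 19.5667
(array([ 0.5468, -0.0759]), np.float64(0.0587), np.float64(0.1262), 679, 'tilt deg', array([-0.9,  0.3]))
```

View pics/p8.png

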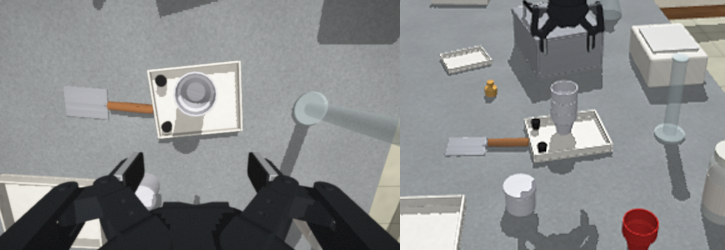

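The stack is straight, with its top rim at 126 mm as expected for three nested cups (wrist panel (196,94), side panel (564,100)). Next is the lid.

```bash
python3 -m creep '[[1,0,-0.5,2,0,0,0],[1,-0.5,2,4,0,0,0.04],[1,-1,6,5,0,0,0.08],[1,-2,10,5,0,0,0.12],[1,-3,14,5,0,0,0.16],[1,-4,18,5,0,0,0.2],[1,-4.5,22,5,0,0,0.24],[1,-5,26,5,0,0,0.25]]'
python3 -m creep '[[1,0,2,0,0,0,0],[1,0,4,0,0,0,0],[1,0,5.5,0,0,0,0],[1,0,6,0,0,0,0],[1,0,6,0,0,0,0],[1,0,6,0,0,0,0],[1,0,6,0,0,0,0],[1,0,6,0,0,0,0]]'
python3 look.py p9; python3 - <<'E'
from h import *
d=np.load("p9.npz"); W=d["W"]; im=d["wi"]; v=im.max(2)
near=(np.abs(W[...,0]-.497)<.06)&(np.abs(W[...,1]-.293)<.1)
m=near&(v<70)&(W[...,2]>.155)&(W[...,2]<.185); k,l,s,_=cv2.connectedComponentsWithStats(m.astype(np.uint8)); i=1+np.argmax(s[1:,4])
q=W[l==i]; print("bar",cv2.minAreaRect(q[:,:2].astype(np.float32)),len(q),"top z",np.percentile(q[:,2],[50,90,98]))
vis=np.linalg.svd(q[:,:2]-q[:,:2].mean(0),full_matrices=False)[2][0]; print("dir",np.degrees(np.arctan2(vis[1],vis[0])))
m=(np.abs(W[...,2]-.126)<.006)&(W[...,1]>.1); print("lid",cv2.minAreaRect(W[m][:,:2].astype(np.float32)),m.sum(),np.median(W[m][:,2]))
e=W[m]; 
# plane tilt of lid
n=np.linalg.svd(e-e.mean(0),full_matrices=False)[2][2]; print(n)
E
```

```text
time: 20.33
ee_pos: [0.4954, 0.1476, 0.2994]
ee_rot: [-3.141, -0.001, 1.83]
force: [-0.1, -0.0, 0.2]
width: 0.0854
finger_force: 0.0
time: 21.0
ee_pos: [0.4974, 0.203, 0.2995]
ee_rot: [3.141, 0.0, 1.823]
force: [-0.1, -0.0, 0.5]
width: 0.0855
finger_force: 0.0
[0.49738202 0.20300111 0.29951326] [3.14137772e+00 4.70321045e-05 1.82316355e+00] 0.08545661397227815 21.0
bar ((0.4965735971927643, 0.2941092550754547), (0.01045237760990858, 0.11814683675765991), 14.029394149780273) 1804 top z [0.17152338 0.17276891 0.17332488]
dir -75.99940343132648
lid ((0.5768074989318848, 0.2986378073692322), (0.2041613906621933, 0.21047604084014893), 14.05064582824707) 41864 0.12632767180182114
[-3.42034673e-04  8.55055500e-04  9.99999576e-01]
```

View pics/p9.png

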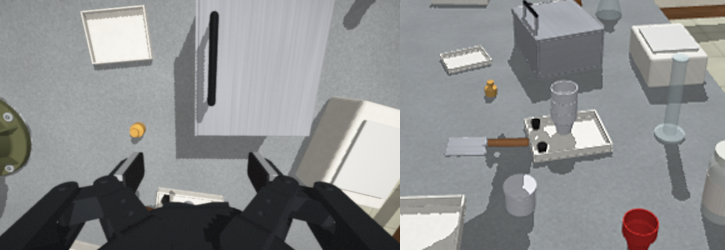

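The bar is at (213,58) in the wrist panel: centre (0.4966, 0.2941), top z 0.1725, yaw 14.0°, which matches the description. The tool's yaw is 14.5°. Descending and gripping.

```bash
python3 -m creep '[[1,-0.1,2.5,0,0,0,0],[1,-0.1,6,-1,0,0,0],[1,-0.1,8.5,-3,0,0,0],[1,-0.1,9.1,-6,0,0,0],[1,-0.1,9.1,-8,0,0,0],[1,-0.1,9.1,-10,0,0,0],[1,-0.1,9.1,-10,0,0,0],[1,-0.1,9.1,-10,0,0,0]]'
python3 -m creep '[[1,0,0,-1,0,0,0],[1,0,0,-2,0,0,0],[1,0,0,-2.7,0,0,0],[1,0,0,-2.7,0,0,0],[0.8,0,0,-2.7,0,0,0],[0.6,0,0,-2.7,0,0,0],[0.4,0,0,-2.7,0,0,0],[0.3,0,0,-2.7,0,0,0]]'
python3 -m creep '[[0.15,0,0,0,0,0,0],[0,0,0,0,0,0,0],[0,0,0,0,0,0,0],[0,0,0,0,0,0,0],[0,0,0,0,0,0,0],[0,0,0,0,0,0,0],[0,0,0,0,0,0,0],[0,0,0,0,0,0,0]]'
```

```text
time: 21.77
ee_pos: [0.4957, 0.2949, 0.1988]
ee_rot: [-3.14, 0.001, 1.825]
force: [-0.3, -0.2, 0.8]
width: 0.0853
finger_force: 0.0
time: 22.43
ee_pos: [0.4962, 0.2958, 0.1728]
ee_rot: [3.141, -0.0, 1.826]
force: [0.7, 0.5, 0.0]
width: 0.039
finger_force: 0.0
time: 23.1
ee_pos: [0.4972, 0.296, 0.1729]
ee_rot: [3.139, -0.0, 1.825]
force: [4.8, 2.1, -1.6]
width: 0.0099
finger_force: 58.4
```

Gripped. Next is the arc to 20° open, tilting the tool slightly with it.

```bash
python3 -m creep '[[0,0.22,0.06,0.78,-0.004,0.015,0],[0,0.48,0.12,1.55,-0.007,0.029,0],[0,0.77,0.19,2.31,-0.011,0.044,0],[0,1.09,0.27,3.05,-0.015,0.058,0],[0,1.44,0.36,3.78,-0.018,0.073,0],[0,1.81,0.45,4.5,-0.022,0.087,0],[0,2.22,0.55,5.2,-0.025,0.102,0],[0,2.67,0.67,5.87,-0.029,0.116,0]]'
python3 - <<'E'
from h import *
s=r.observe(); print(s["joints"],s["force"],s["moment"])
E
```

```text
time: 23.77
ee_pos: [0.522, 0.3022, 0.2297]
ee_rot: [-3.018, -0.0, 1.826]
force: [1.8, 0.5, -5.0]
width: 0.0103
finger_force: 58.3
[-0.9566624   0.34379383  0.5184071   1.52839107 -0.19413593  1.43698791
 -0.16074888] [ 1.82699121  0.47951192 -4.98204673] [ 0.14906897 -0.51692681 -0.12286984]
```

```bash
python3 -m creep '[[0,0.47,0.12,0.66,-0.004,0.015,0],[0,0.96,0.24,1.3,-0.007,0.029,0],[0,1.48,0.37,1.91,-0.011,0.044,0],[0,2.04,0.51,2.51,-0.015,0.058,0],[0,2.61,0.65,3.07,-0.018,0.073,0],[0,3.2,0.8,3.61,-0.022,0.087,0],[0,3.81,0.95,4.13,-0.025,0.102,0],[0,4.45,1.11,4.61,-0.029,0.116,0]]'
cat > lid.py <<'E'
from h import *
# lid plane angle from the wrist and side depth; lid angle from gripped bar
s=r.observe(); print(s["ee_pos"],s["ee_rot"],s["force"],s["width"],s["time"])
from scipy.spatial.transform import Rotation as Q
yaw=np.radians(14.); ex=np.array([np.cos(yaw),np.sin(yaw)])
g=s["ee_pos"]+Q.from_euler('xyz',s["ee_rot"]).apply([0,0,.006])
bar0=np.array([.4966,.2941]); hx=bar0+.18*ex
d=(g[:2]-hx)@ex; h=g[2]-.12; print("R",np.hypot(d,h),"angle",np.degrees(np.arctan2(h,-d))-14.48)
for n in("wrist","side","top"):
    c=r.camera(n); W=pts(c); L=(W[...,:2]-hx)@ex; Y=(W[...,:2]-hx)@np.array([-ex[1],ex[0]]); Z=W[...,2]-.12
    m=(L<-.02)&(L>-.19)&(abs(Y)<.11)&(Z>.02)&(c["img"].max(2)>90)&(np.abs(np.degrees(np.arctan2(Z,-L))-45)<25); 
    q=np.c_[-L[m],Y[m],Z[m]]
    if len(q)<200: print(n,len(q)); continue
    for _ in range(6):
        A=np.c_[q[:,0],np.ones(len(q))]; f=np.linalg.lstsq(A,q[:,2],rcond=None)[0]; e=abs(A@f-q[:,2]); q=q[e<max(.003,2*np.median(e))]
    print(n,len(q),"slope deg",np.degrees(np.arctan(f[0])),f[1])
    cv2.imwrite(f"pics/lid_{n}.png",c["img"])
E
python3 lid.py
```

```text
time: 24.43
ee_pos: [0.5647, 0.3128, 0.2765]
ee_rot: [-2.893, -0.002, 1.826]
force: [-4.2, -1.6, -1.0]
width: 0.01
finger_force: 58.4
[0.56468367 0.31284531 0.27654387] [-2.89327618e+00 -1.77826212e-03  1.82581275e+00] [-4.16375876 -1.57134736 -0.9908558 ] 0.009957558421671328 24.4333
R 0.18711744208364944 angle 39.18105733994115
wrist 41585 slope deg 38.40892666010277 0.008605791981925416
side 229 slope deg 38.50974794846398 0.005326060157750337
top 1604 slope deg 38.466634228754806 0.008042007870164068
```

```bash
python3 -m creep '[[0,0.66,0.16,0.46,-0.004,0.015,0],[0,1.34,0.33,0.88,-0.007,0.029,0],[0,2.04,0.51,1.28,-0.011,0.044,0],[0,2.75,0.68,1.65,-0.015,0.058,0],[0,2.75,0.68,1.65,-0.015,0.058,0],[0,2.75,0.68,1.65,-0.015,0.058,0],[0,2.75,0.68,1.65,-0.015,0.058,0],[0,2.75,0.68,1.65,-0.015,0.058,0]]'
python3 lid.py
```

```text
time: 25.25
ee_pos: [0.5927, 0.3198, 0.2949]
ee_rot: [-2.838, -0.003, 1.826]
force: [-4.8, -1.3, 4.6]
width: 0.01
finger_force: 59.7
[0.59265922 0.31981158 0.2948915 ] [-2.83789142e+00 -2.74132094e-03  1.82570126e+00] [-4.75262753 -1.3292345   4.60535513] 0.009982789080159453 25.25
R 0.188153437867114 angle 49.558173667762134
wrist 37291 slope deg 48.59001412684966 0.010393784989739491
side 118 slope deg -11.825061269353482 0.1792696166478096
top 1134 slope deg 48.523775332574246 0.009267543982104486
```

```bash
python3 -m creep '[[0,0.1,0.02,0.05,0,0,0],[0,0.2,0.05,0.1,0,0,0],[0,0.3,0.07,0.15,0,0,0],[0,0.39,0.1,0.2,0,0,0],[0,0.39,0.1,0.2,0,0,0],[0,0.39,0.1,0.2,0,0,0],[0,0.39,0.1,0.2,0,0,0],[0,0.39,0.1,0.2,0,0,0]]'
python3 lid.py
```

```text
time: 26.07
ee_pos: [0.5962, 0.3207, 0.2967]
ee_rot: [-2.837, -0.003, 1.826]
force: [-5.6, -1.6, 5.2]
width: 0.01
finger_force: 59.6
[0.59621729 0.3206694  0.2967192 ] [-2.83685035e+00 -2.55631492e-03  1.82569167e+00] [-5.64172599 -1.63251148  5.24723978] 0.010029479828831747 26.0667
R 0.18824312632308762 angle 50.80197947338614
wrist 36521 slope deg 49.86098463901285 0.010679976917183255
side 135 slope deg -10.800415578541951 0.1792663591325587
top 1081 slope deg 49.726806689514966 0.009782885418302604
```

View pics/lid_top.png

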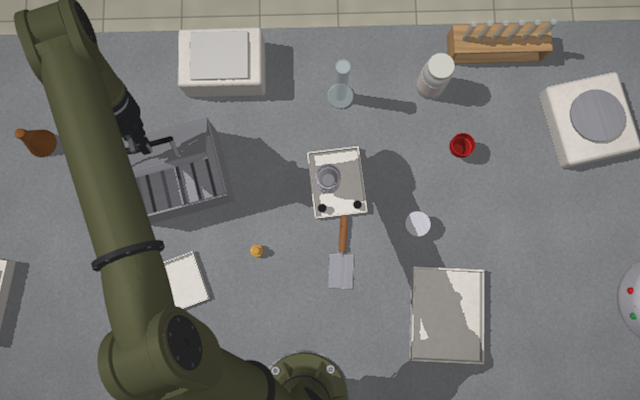

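The top view shows the lid held open at (175,145), the stack standing in the tray at (328,180), and the tin, red cup and other items in their original places. The lid measures about 50° and is steady, so I'm handing in.

```bash
python3 -c "
from cell import r
print(r.close_job())"
```

```text
the job is handed in; nothing more can be done
None
```

I nested both bench cups in the tray cup as one straight stack (top rim at 126 mm), released it, and handed the job in with the lid held steady at about 50° (49.7–50.8° measured) after 26 s; no verdict was shown.

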